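# Marker pens back to their own stands

### The job

Someone has put the marker pens back in the wrong stands and left one lying on the bench. Lay each of the three marker pens in the stand of its own colour, resting at the bottom of both forks and centred end to end (either way round), and leave the crayon, the lighter and the timer where they are.

Things in the scene. Friction and masses are not known exactly. Their poses are not given: they have to be found in the camera images.
- pen_red_mid (a point): red round marker pen with a white band, 135 mm long, 12.4 mm thick, 14 g; point at the middle of its length, on its axis; its z axis runs along the barrel (which end is which does not matter), its x and y axes lie across the round barrel and say nothing
- pen_blue_mid (a point): blue round marker pen with a white band, 135 mm long, 12.4 mm thick, 14 g; point at the middle of its length, on its axis; its z axis runs along the barrel (which end is which does not matter), its x and y axes lie across the round barrel and say nothing
- pen_black_mid (a point): black round marker pen with a white band, 135 mm long, 12.4 mm thick, 14 g; point at the middle of its length, on its axis; its z axis runs along the barrel (which end is which does not matter), its x and y axes lie across the round barrel and say nothing
- stand_red_seat (a point): red pen stand, fixed to the bench: plate 112 (along x) x 54 x 5 mm with two upward V forks at x = +40 and -40 mm, each 10 mm thick, 70 mm free between them. V sides at 45 degrees, 31 mm wide at the tips, which stand 43 mm above the bench. Site: where the middle of a seated pen lies, pen axis along x, 36 mm above the bench; z up. A pen let go a few mm to one side slides to the bottom of the Vs
- stand_blue_seat (a point): blue pen stand, fixed to the bench: plate 112 (along x) x 54 x 5 mm with two upward V forks at x = +40 and -40 mm, each 10 mm thick, 70 mm free between them. V sides at 45 degrees, 31 mm wide at the tips, which stand 43 mm above the bench. Site: where the middle of a seated pen lies, pen axis along x, 36 mm above the bench; z up. A pen let go a few mm to one side slides to the bottom of the Vs
- stand_black_seat (a point): black pen stand, fixed to the bench: plate 112 (along x) x 54 x 5 mm with two upward V forks at x = +40 and -40 mm, each 10 mm thick, 70 mm free between them. V sides at 45 degrees, 31 mm wide at the tips, which stand 43 mm above the bench. Site: where the middle of a seated pen lies, pen axis along x, 36 mm above the bench; z up. A pen let go a few mm to one side slides to the bottom of the Vs
- crayon_mid (a point): bystander, not a pen: short wax crayon, red ends and cream sleeve, 58 x 11 x 11 mm, lying on the bench; point at its centre
- lighter_mid (a point): bystander: orange gas lighter lying on the bench, 76 x 12 x 24 mm; point near its centre, x along it
- timer_mid (a point): bystander: white digital timer with three buttons, 66 x 66 x 18 mm; point at its centre
Mind the look-alikes: they are no part of the job. Of the things that look like the part that bears stand_blue_seat, the smallest one is meant.

How it is judged:
By the outcome, as a careful person would: the job done as asked, in the order asked, and still so for the second after the job is handed in, with the robot touching nothing.
It also fails if it takes over 88 s, if anything falls off the work surface, if the arm or the gripper's body presses on something with over 40 N, if the wrist force passes 120 N, or if a joint passes its speed limit or range.

### The arm

A 7-joint arm with a two-finger parallel gripper is mounted at the origin on a cart in front of the work surface, level with it; the furniture and walls round the work are solid. World frame = base frame: x ahead of the robot, y to its left, z up, the work surface at z = 0. Lengths are in m, angles in rad, forces in N, time in s.
With the tool pointing down it reaches from about 0.4 to 0.85 m from the base axis. Payload 10.4 kg.
Tool frame: the origin (TCP) lies on the centre line of the jaws, within the pads' length; the fingertips stand 14 mm ahead of it and the grasp point (between the pads) lies 5 mm behind it (manip.tip_reach is the distance from the TCP to the fingertips, in m); z points along the fingers, y is the line along which they close (so a half turn about z gives the same grasp; the last joint's range is limited). The gripper opens to 85 mm and grips with 20 to 120 N. Pads are 22 mm wide; open, the fingers measure 114 mm over their backs; the gripper's body (76 mm by 85 mm) begins 54 mm behind the grasp point. The pads swing forward as they close: fully open they stand 13 mm farther back than shut.
Start: joints at [-1.127, 0.332, -0.065, 1.46, 0.022, 1.35, -0.088], TCP at [0.281, 0.558, 0.245] pointing down, gripper open.
Joint ranges: [-2.6, 2.6], [-0.5, 2.12], [-1.47, 1.34], [0.16, 2.42], [-1.27, 4.41], [0.06, 2.06], [-2.6, 2.6]. Speed limits (rad/s): [2.22, 2.22, 2.79, 2.79, 3.14, 3.14, 3.14].

### API

Orientations are given as a unit quaternion [x, y, z, w].
In Python, from workcell import manip gives the robot as it stands.
- The arm moves only by the shell command python3 -m pendant 'ROWS' [FORCE]. ROWS is JSON, a list of rows, each a list of 7 numbers: the shift along the tool's x, y, z in units of 50 mm (1.0 is 50 mm), then the turn, a rotation vector about the tool's x, y, z in units of 8 degrees (1.0 is 8 degrees), then the opening, from -1 (shut) to 1 (fully open), so that 0 is half open. In form: [[dx, dy, dz, ax, ay, az, jaw], ...]. A call has exactly 10 rows; each row is the pose to reach, as a shift and turn from the pose commanded when the call began, along the tool's axes at that moment; what a row does not reach only later rows make up. A row lasts 1/8 s, in which the tool goes at most 62.5 mm and 10.7 degrees, less where a joint would pass 70% of its speed; a pose out of reach is approached as far as the arm can. A call with a gripper value outside its range is refused whole. The fingers move at their own pace and stop on an object; FORCE is the grip in N (left out, the last holds). Time passes only in rows, so rows that repeat a pose let the fingers close, or fill a call up. It gives the time, the measured TCP pose, the force, the opening and the grip force at its end, in the units of the state.
- manip.get_obs(): the state, without advancing time (a new reading comes with each control period).
- manip.camera(name): name is "scene" or "top" or "wrist"; returns (picture, depth): 420x560x3 uint8, red, green, blue; 420x560 float32, m along the optical axis (not along the pixel's ray), 0 where there is no reading.
- manip.get_calibration(name): a dict with "fx", "fy", "cx", "cy" (pixels), "D" ([k1, k2, p1, p2, k3] as OpenCV has them; the pictures are not rectified), "xyz" and "orientation" of the camera in the world. Camera axes: x right, y up, looking along -z (the intrinsics and any distortion apply to the point x, -y, -z); pixel columns grow to the right and rows downward; lengths in m; the calibration is good to about 2 mm. A picture is of the moment at which its call begins: read the wrist's pose just before it. get_calibration takes no time and is no camera call; for the wrist camera it gives the pose at the moment of the call.
- manip.hand_in(): hands the job in; it is judged then, once.
Trained networks look in the newest picture that a camera, given by its name, has taken for a name from the list of things; names that differ only in an ending like _2 or _b are one class to them, and where a whole thing is asked for, a point or a joint stands for the part that bears it (a point fixed in the world has none). Each returns a list of dicts, best first, with "p" (0 to 1); they miss things now and then, are a little off and sometimes report something else, mostly with a low value. They report only what shows in the picture. A call takes as long as a camera call. They do not tell look-alikes from the thing itself.
- manip.find_in(thing, camera): "box" ([left, top, right, bottom] in pixels, round what is visible of it).
- manip.trace(thing, camera): "pixels" (420x560 bool, what is visible of it) and "box" ([left, top, right, bottom] in pixels, round what is visible of it).
- manip.tip_of(thing, camera): "pixel" ([column, row] in pixels: a listed point, or the origin of a listed thing).
The state is a dict: "clock": time; "joint_pos": joint angles; "joint_velocities": joint speeds; "tau": joint torques, N m; "position": TCP position; "ee_rot": TCP orientation; "ft_force": force on the tool from outside, world axes, zero at the start; "torque": the same for the moment, N m; "grip_width": opening from 0.0 (shut) to 1.0 (fully open); "grasp_force": force on a finger pad.
Only numpy, scipy, OpenCV 4.12 (cv2) and the standard library are available. Lean on these libraries where they do the work, as an engineer would, in place of code of your own. Each camera call takes 0.05 s, during which the arm holds its last target. There are 200 camera calls.

## Working session

There is one attempt and no reset: what is moved stays moved. The work goes in short steps, Python scripts to look and compute and a shell command to move; the robot and the scene stay as the last step left them, time stands still between calls to the robot, and variables do not carry over. Pictures are saved under pics/ and viewed, at most 14 in all, crops included, and the job is handed in when it is done.

```bash
ls; mkdir -p pics; cat > h.py <<'E'
import numpy as np, cv2
from scipy.spatial.transform import Rotation as R
from workcell import manip
def cal(n):
    c=manip.get_calibration(n); K=np.array([[c['fx'],0,c['cx']],[0,c['fy'],c['cy']],[0,0,1.]])
    return K,np.array(c['D'],float),np.array(c['xyz']),R.from_quat(c['orientation']).as_matrix()
def rays(n,px,C=None):
    K,D,t,M=C or cal(n)
    u=cv2.undistortPoints(np.array(px,float).reshape(-1,1,2),K,D).reshape(-1,2)
    d=np.c_[u[:,0],-u[:,1],-np.ones(len(u))]@M.T
    return t,d
def onz(n,px,z,C=None):
    t,d=rays(n,px,C); s=(z-t[2])/d[:,2]; return t+d*s[:,None]
def cloud(n,dep,C=None):
    K,D,t,M=C or cal(n); h,w=dep.shape
    g=np.stack(np.meshgrid(np.arange(w),np.arange(h)),-1).reshape(-1,2)
    t,d=rays(n,g,C); return (t+d*dep.reshape(-1,1)).reshape(h,w,3)
E
python3 - <<'E'
from h import *
for n in ['top','scene']:
    p,d=manip.camera(n); cv2.imwrite(f'pics/{n}0.png',cv2.resize(p[...,::-1],None,fx=1.4,fy=1.4)); np.savez(f'{n}0.npz',p=p,d=d)
    c=cloud(n,d); print(n,manip.get_calibration(n))
    for th in ['pen_red_mid','pen_blue_mid','pen_black_mid','stand_red_seat','stand_blue_seat','stand_black_seat','crayon_mid','lighter_mid','timer_mid']:
        for r in manip.tip_of(th,n)[:3]:
            u,v=np.round(r['pixel']).astype(int); print(th,round(r['p'],2),u,v,c[min(v,419),min(u,559)].round(3))
print(manip.get_obs())
E
```

```text
pics
top {'fx': 526.9674952798097, 'fy': 526.9674952798097, 'cx': 281.14826093270176, 'cy': 206.30053340733738, 'D': array([-0.07812676,  0.        ,  0.        ,  0.        ,  0.        ]), 'xyz': array([ 0.23957282, -0.02591443,  1.39503181]), 'orientation': array([-0.07002216,  0.07120583,  0.71001597, -0.69706811])}
pen_red_mid 0.68 239 181 [0.585 0.08  0.04 ]
pen_blue_mid 0.64 302 182 [ 0.58  -0.087  0.038]
pen_blue_mid 0.49 236 188 [0.565 0.088 0.042]
pen_black_mid 0.75 182 212 [0.509 0.235 0.013]
pen_black_mid 0.39 236 187 [0.568 0.087 0.044]
stand_red_seat 0.7 377 175 [ 0.604 -0.295  0.003]
stand_blue_seat 0.96 440 206 [ 0.514 -0.461  0.007]
stand_blue_seat 0.75 117 222 [0.485 0.411 0.011]
stand_blue_seat 0.62 237 189 [0.563 0.085 0.042]
stand_black_seat 0.7 300 184 [ 0.573 -0.082  0.041]
crayon_mid 0.61 356 243 [ 0.417 -0.227  0.012]
lighter_mid 0.41 224 251 [ 0.404  0.123 -0.001]
timer_mid 0.62 302 246 [ 0.412 -0.084  0.011]
scene {'fx': 451.05212174224533, 'fy': 451.05212174224533, 'cx': 274.63778370007327, 'cy': 217.51731586302608, 'D': array([0.03233286, 0.        , 0.  
[... 810 characters left out ...]
'joint_pos': array([-1.12659698,  0.33219534, -0.06471134,  1.4600848 ,  0.02160194,
        1.34991075, -0.08848865]), 'joint_velocities': array([ 0.00080559,  0.00037122, -0.00010286,  0.00052741, -0.00037511,
        0.00096611,  0.00105693]), 'tau': array([ 1.50998163e-03, -6.25238729e+01,  4.98530141e-02, -3.91841555e+01,
        1.63918769e-02,  1.39272077e-03, -4.59855914e-05]), 'position': array([0.28125763, 0.55816439, 0.24534773]), 'ee_rot': array([2.31273985e-01, 9.72888658e-01, 4.89794270e-05, 5.93874100e-07]), 'ft_force': array([-0.61109044, -0.47771499, -0.63335741]), 'torque': array([-0.03016939,  0.01309758, -0.00148069]), 'grasp_force': 0.0, 'grip_width': 1.0001013389227151}
```

```bash
python3 - <<'E'
import cv2
a=cv2.imread('pics/top0.png'); b=a[180:390,100:680]; cv2.imwrite('pics/top0c.png',cv2.resize(b,(800,290),interpolation=cv2.INTER_CUBIC))
E
```

```text
(no output)
```

View pics/top0.png

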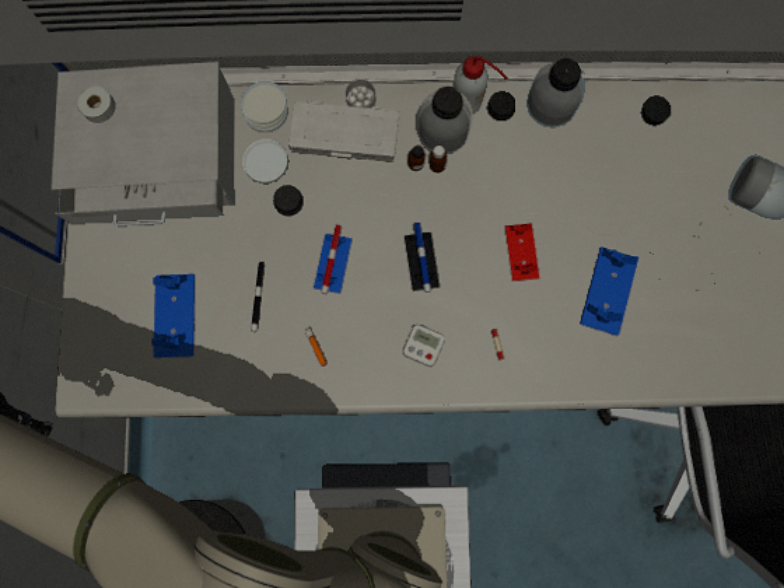

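View pics/scene0.png

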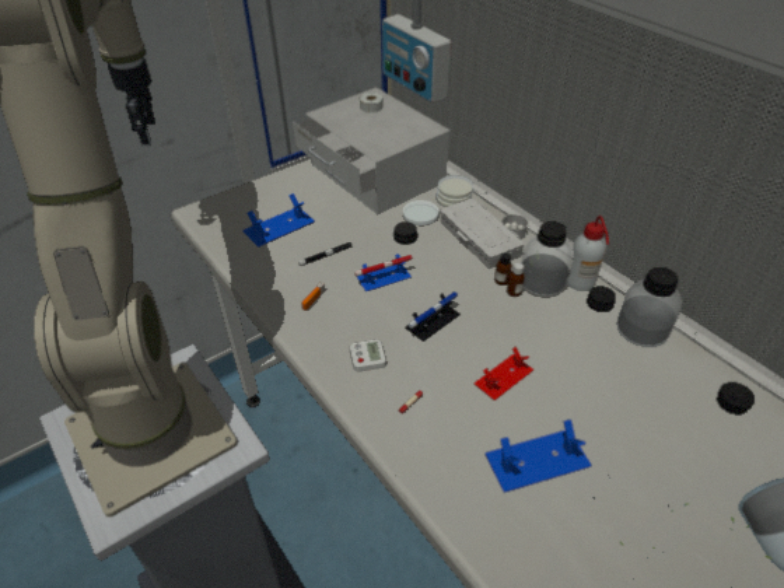

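The three blue stands in the top picture (at 1.4x) are at (174,316), (333,264) and (610,290). The middle one is meant: it is about 57 px long, the same as the red stand (521,252) and the black one (421,261), while the others are about 82 px. The red pen lies in the blue stand, the blue pen in the black stand, and the black pen on the bench at (258,296).

```bash
cat >> h.py <<'E'
def masks(p):
    r,g,b=[p[...,i].astype(int) for i in range(3)]
    return dict(red=(r>90)&(g<70)&(b<70)&(r>2*g), blue=(b>70)&(r<70)&(b>1.5*g+10)&(b>2*r), black=(r<60)&(g<60)&(b<60))
def comps(m,mn=15):
    m=cv2.morphologyEx(m.astype(np.uint8),cv2.MORPH_CLOSE,np.ones((3,3)))
    n,l,s,c=cv2.connectedComponentsWithStats(m); return [(l==i) for i in range(1,n) if s[i,4]>=mn]
E
python3 - <<'E'
from h import *
f=np.load('top0.npz');p,d=f['p'],f['d']; C=cal('top'); c=cloud('top',d,C)
v,u=np.mgrid[:420,:560]
def dsc(name,xy):
    xy=xy.astype(np.float32)*1000; r=cv2.minAreaRect(xy); q=cv2.boxPoints(r)
    e=[q[1]-q[0],q[2]-q[1]]; e=max(e,key=np.linalg.norm); print(name,len(xy),'centre',np.round(r[0],1),'size',np.round(r[1],1),'ang',np.round(np.degrees(np.arctan2(e[1],e[0])),1))
ms=masks(p)
rois=dict(bluestand=('blue',222,165,253,212),blackstand=('black',286,162,316,210),redstand=('red',358,155,388,203),bigL=('blue',105,190,142,258),bigR=('blue',412,172,458,242))
for k,(col,a,b,e,g) in rois.items():
    m=ms[col]&(u>a)&(u<e)&(v>b)&(v<g)
    z=c[...,2]; print(k,np.percentile(z[m],[5,50,95]).round(3))
    mm=m&(z<0.016); xy=onz('top',np.c_[u[mm],v[mm]],.005,C)[:,:2]; dsc(k,xy)
    if k=='blackstand' : continue
for k,col,a,b,e,g,z0 in [('redpen','red',225,155,250,215,.036),('bluepen','blue',286,155,316,212,.036),('blackpen','black',174,180,192,240,.0062)]:
    m=ms[col]&(u>a)&(u<e)&(v>b)&(v<g); xy=onz('top',np.c_[u[m],v[m]],z0+.004,C)[:,:2]; dsc(k,xy)
im=p[150:245,170:395,::-1]; cv2.imwrite('pics/c1.png',cv2.resize(im,None,fx=3.5,fy=3.5,interpolation=cv2.INTER_CUBIC))
E
```

```text
bluestand [-0.     0.005  0.039]
bluestand 468 centre [575.7  87.4] size [ 51.4 109.7] ang -11.9
blackstand [-0.001  0.005  0.04 ]
blackstand 511 centre [581.9 -84.5] size [121.9  52.6] ang 7.2
redstand [0.    0.005 0.039]
redstand 605 centre [ 591.  -281.2] size [111.2  53.2] ang 4.6
bigL [0.001 0.007 0.054]
bigL 1060 centre [490.4 392.8] size [135.5  76.7] ang 0.8
bigR [0.002 0.008 0.056]
bigR 1226 centre [ 511.  -447.4] size [ 75.9 159.5] ang -18.5
redpen 120 centre [582.5  85.5] size [  8.9 117.8] ang -11.9
bluepen 125 centre [583.9 -84.1] size [118.5   9.9] ang 6.8
blackpen 184 centre [515.9 230.2] size [ 14.2 126. ] ang -4.3
```

View pics/c1.png

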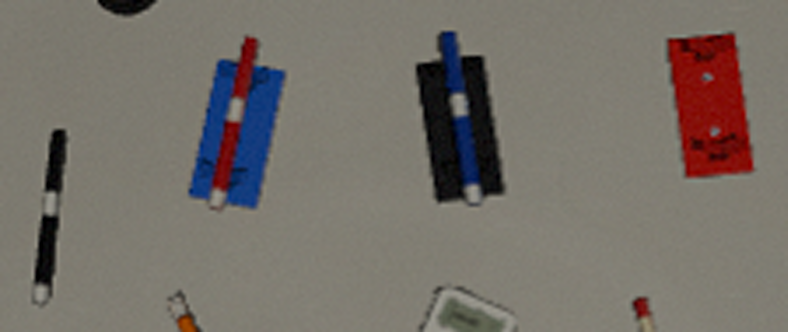

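The crop confirms the small middle blue stand, with the red pen in it. First move: above the red pen.

```bash
cat >> h.py <<'E'
def go(x,y,z,yaw):
    "units to reach tcp x,y,z tool down, tool x along yaw(deg, mod 180)"
    o=manip.get_obs(); M=R.from_quat(o['ee_rot']).as_matrix(); p=o['position']
    cy=np.degrees(np.arctan2(M[1,0],M[0,0])); dy=(yaw-cy+90)%180-90; yw=np.radians(cy+dy)
    T=np.array([[np.cos(yw),np.sin(yw),0],[np.sin(yw),-np.cos(yw),0],[0,0,-1]])
    s=M.T@(np.array([x,y,z])-p)/.05; a=np.degrees(R.from_matrix(M.T@T).as_rotvec())/8
    print('go',s.round(3),a.round(3),'t',round(o['clock'],2),'q7',o['joint_pos'][6].round(2),'w',round(o['grip_width'],3),'p',p.round(4),'F',np.round(o['ft_force'],1))
E
python3 -m pendant '[[-9.5,-5.8,0.9,0,0,-1.84,1],[-9.5,-5.8,0.9,0,0,-1.84,1],[-9.5,-5.8,0.9,0,0,-1.84,1],[-9.5,-5.8,0.9,0,0,-1.84,1],[-9.5,-5.8,0.9,0,0,-1.84,1],[-9.5,-5.8,0.9,0,0,-1.84,1],[-9.5,-5.8,0.9,0,0,-1.84,1],[-9.5,-5.8,0.9,0,0,-1.84,1],[-9.5,-5.8,0.9,0,0,-1.84,1],[-9.5,-5.8,0.9,0,0,-1.84,1]]' 40
python3 - <<'E'
from h import *
go(.575,.087,.2,-12)
p,d=manip.camera('wrist'); C=cal('wrist'); np.savez('w1.npz',p=p,d=d,K=C[0],D=C[1],t=C[2],M=C[3])
print(C[2].round(3),C[3].round(2).tolist())
cv2.imwrite('pics/w1.png',p[...,::-1])
E
```

```text
clock: 2.25
position: [0.5764, 0.0797, 0.1999]
ee_rot: [0.109, 0.994, -0.001, 0.0]
ft_force: [-0.3, 0.4, 0.5]
grip_width: 0.998
grasp_force: 0.0
go [ 0.06   0.136 -0.002] [-0.016  0.005 -0.059] t 2.25 q7 1.19 w 0.998 p [0.5764 0.0797 0.1999] F [-0.3  0.4  0.5]
[0.5   0.1   0.328] [[0.21, -0.93, -0.29], [0.98, 0.2, 0.06], [-0.0, -0.3, 0.95]]
```

View pics/w1.png

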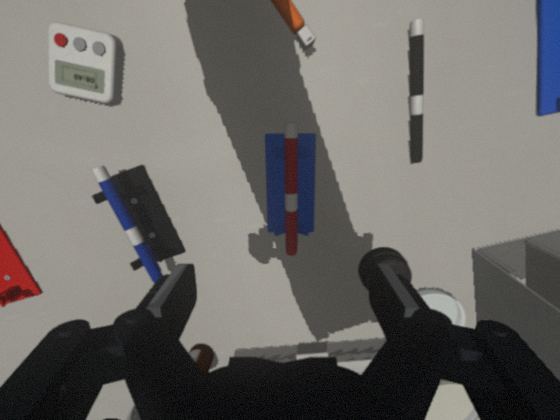

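The wrist view shows the red pen from (291,124) to (291,255) in the blue stand, the black pen from (416,20) to (416,162), and the blue pen from (100,169) down to the left finger. I'll measure from these.

```bash
cat >> h.py <<'E'
def axis2(n,px,z,C,name=''):
    q=onz(n,px,z,C)*1000; e=q[1]-q[0]; print(name,'mid',((q[0]+q[1])/2).round(1),'len',np.linalg.norm(e).round(1),'ang',((np.degrees(np.arctan2(e[1],e[0]))+90)%180-90).round(1))
def rect(n,px,z,C,name=''):
    xy=(onz(n,px,z,C)[:,:2]*1000).astype(np.float32); r=cv2.minAreaRect(xy); q=cv2.boxPoints(r); e=max([q[1]-q[0],q[2]-q[1]],key=np.linalg.norm)
    print(name,'centre',np.round(r[0],1),'size',np.round(r[1],1),'ang',((np.degrees(np.arctan2(e[1],e[0]))+90)%180-90).round(1))
E
python3 - <<'E'
from h import *
f=np.load('w1.npz');p,d=f['p'],f['d']; C=(f['K'],f['D'],f['t'],f['M']); c=cloud('wrist',d,C); z=c[...,2]
v,u=np.mgrid[:420,:560]
axis2('wrist',[[291,124],[291,255]],.036,C,'red'); axis2('wrist',[[416,20],[416,162]],.0062,C,'black'); 
for nm,a,b,e,g,lo,hi,z0 in [('redpen',270,115,315,262,.033,.05,.036),('bluepen',90,160,165,285,.033,.05,.036),('blackpen',400,10,430,170,.006,.02,.008)]:
    m=(u>a)&(u<e)&(v>b)&(v<g)&(z>lo)&(z<hi); print(nm,m.sum()); rect('wrist',np.c_[u[m],v[m]],z0,C,nm)
ms=masks(p)
r,g_,b_=[p[...,i].astype(int) for i in range(3)]
m=(b_>1.5*r)&(b_>60)&(u>255)&(u<325)&(v>125)&(v<245)&(z<.014); rect('wrist',np.c_[u[m],v[m]],.005,C,'bluestand')
s=np.median(z[60:110,150:180]); print('bench',s)
E
```

```text
red mid [576.2  91.8  36. ] len 135.7 ang -11.7
black mid [510.  235.7   6.2] len 135.7 ang -4.9
redpen 2118
redpen centre [575.6  91.2] size [ 35.9 136.6] ang -12.2
bluepen 2026
bluepen centre [576.3 -84.1] size [135.6  36.7] ang 6.8
blackpen 1858
blackpen centre [509.7 234.6] size [ 13.7 135.8] ang -5.3
bluestand centre [574.6  92.1] size [ 52.9 110.9] ang -11.7
bench -0.0002771517783229094
```

```bash
python3 -c "
from h import *
go(.5755,.091,.031,-11.9)"
```

```text
go [0.033 0.155 3.38 ] [-0.005 -0.001 -0.044] t 2.3 q7 1.19 w 0.994 p [0.5755 0.0832 0.2   ] F [0.9 0.8 0.9]
```

```bash
python3 -m pendant '[[0.03,0.13,1,0,0,-0.04,0],[0.03,0.13,2,0,0,-0.04,0],[0.03,0.13,2.6,0,0,-0.04,0],[0.03,0.13,2.6,0,0,-0.04,0],[0.03,0.13,2.6,0,0,-0.04,0],[0.03,0.13,2.6,0,0,-0.04,0],[0.03,0.13,2.6,0,0,-0.04,0],[0.03,0.13,2.6,0,0,-0.04,0],[0.03,0.13,2.6,0,0,-0.04,0],[0.03,0.13,2.6,0,0,-0.04,0]]'
python3 - <<'E'
from h import *
go(.5755,.091,.031,-11.9)
p,d=manip.camera('wrist'); C=cal('wrist'); np.savez('w2.npz',p=p,d=d,K=C[0],D=C[1],t=C[2],M=C[3])
cv2.imwrite('pics/w2.png',p[...,::-1])
E
```

```text
clock: 3.55
position: [0.5748, 0.0921, 0.0703]
ee_rot: [0.102, 0.995, 0.0, -0.0]
ft_force: [0.5, 0.7, 0.8]
grip_width: 0.503
grasp_force: 0.0
go [-0.018 -0.018  0.786] [ 0.    -0.001  0.024] t 3.55 q7 1.21 w 0.503 p [0.5748 0.0921 0.0703] F [0.5 0.7 0.8]
```

View pics/w2.png

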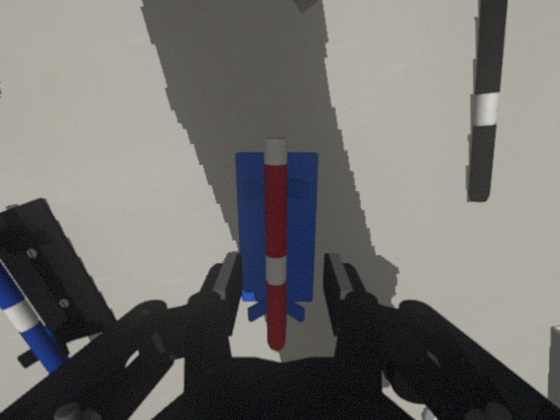

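The jaws are centred on column 284 and the pen lies at column 276, so it is about 3 mm toward -y. I'll shift, descend and grip.

```bash
python3 -m pendant '[[0,-0.06,0.3,0,0,0,0],[0,-0.06,0.78,0,0,0,0],[0,-0.06,0.78,0,0,0,0],[0,-0.06,0.78,0,0,0,0],[0,-0.06,0.78,0,0,0,-1],[0,-0.06,0.78,0,0,0,-1],[0,-0.06,0.78,0,0,0,-1],[0,-0.06,0.78,0,0,0,-1],[0,-0.06,0.78,0,0,0,-1],[0,-0.06,0.78,0,0,0,-1]]' 40
python3 -c "
from h import *
go(.591,-.281,.15,4.6)"
```

```text
clock: 4.85
position: [0.5745, 0.0881, 0.032]
ee_rot: [0.102, 0.995, -0.0, 0.0]
ft_force: [-2.6, -5.0, 6.0]
grip_width: 0.131
grasp_force: 39.2
go [-1.828 -7.161 -2.354] [-0.005  0.005 -2.045] t 4.85 q7 1.23 w 0.131 p [0.5745 0.0881 0.032 ] F [-2.6 -5.   6. ]
```

```bash
python3 -m pendant '[[0,0,-1,0,0,0,-1],[0,0,-2.2,0,0,0,-1],[-0.5,-1.5,-2.2,0,0,-0.5,-1],[-1.83,-7.16,-2.2,0,0,-2.04,-1],[-1.83,-7.16,-2.2,0,0,-2.04,-1],[-1.83,-7.16,-2.2,0,0,-2.04,-1],[-1.83,-7.16,-2.2,0,0,-2.04,-1],[-1.83,-7.16,-2.2,0,0,-2.04,-1],[-1.83,-7.16,-2.2,0,0,-2.04,-1],[-1.83,-7.16,-2.2,0,0,-2.04,-1]]'
python3 - <<'E'
from h import *
p,d=manip.camera('wrist'); go(.591,-.281,.08,4.6); C=cal('wrist'); np.savez('w3.npz',p=p,d=d,K=C[0],D=C[1],t=C[2],M=C[3])
cv2.imwrite('pics/w3.png',p[...,::-1])
E
```

```text
clock: 6.1
position: [0.5914, -0.2793, 0.1411]
ee_rot: [-0.04, 0.999, 0.0, 0.0]
ft_force: [0.2, 0.8, -0.4]
grip_width: 0.134
grasp_force: 39.2
go [ 0.02  -0.054  1.223] [0.009 0.003 0.014] t 6.15 q7 2.15 w 0.13 p [ 0.5918 -0.2783  0.1412] F [-0.4  0.6  0.4]
```

View pics/w3.png

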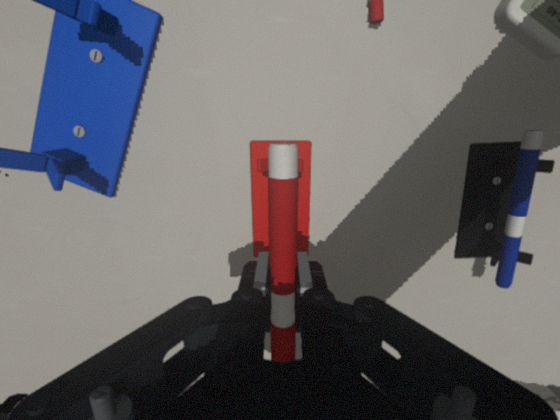

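```bash
python3 - <<'E'
from h import *
f=np.load('w3.npz');p,d=f['p'],f['d']; C=(f['K'],f['D'],f['t'],f['M']); c=cloud('wrist',d,C); z=c[...,2]
v,u=np.mgrid[:420,:560]
print('pen z along',[z[r,283].round(3) for r in (155,180,210,250,300,330,350)])
axis2('wrist',[[283.5,144],[283,361]],.146,C,'redpen')
m=(u>240)&(u<325)&(v>130)&(v<275)&(z<.012)&(z>-.01)&(p[...,0]>2*p[...,1].astype(int))
rect('wrist',np.c_[u[m],v[m]],.005,C,'redstand')
# plate edges: bottom-row visibility
print(v[m].min(),v[m].max(),u[m].min(),u[m].max())
m=(u>455)&(u<515)&(v>130)&(v<265)&(z<.014)&(p.max(2)<70)
rect('wrist',np.c_[u[m],v[m]],.005,C,'blackstand(part)')
axis2('wrist',[[533,131],[504,288]],.038,C,'bluepen')
E
```

```text
pen z along [np.float64(0.15), np.float64(0.152), np.float64(0.15), np.float64(0.151), np.float64(0.151), np.float64(0.151), np.float64(0.151)]
redpen mid [ 580.9 -278.7  146. ] len 110.0 ang 4.7
redstand centre [ 591.2 -280.1] size [109.6  52.2] ang 4.7
141 256 250 310
blackstand(part) centre [576.  -91.3] size [114.5  46.8] ang 7.6
bluepen mid [577.4 -84.6  38. ] len 136.3 ang 8.2
```

```bash
python3 -m pendant '[[0.04,-0.04,0.8,0,0,0,-1],[0.04,-0.04,1.6,0,0,0,-1],[0.04,-0.04,2.0,0,0,0,-1],[0.04,-0.04,2.15,0,0,0,-1],[0.04,-0.04,2.15,0,0,0,-1],[0.04,-0.04,2.15,0,0,0,-1],[0.04,-0.04,2.15,0,0,0,-1],[0.04,-0.04,2.15,0,0,0,-1],[0.04,-0.04,2.15,0,0,0,-1],[0.04,-0.04,2.15,0,0,0,-1]]'
```

```text
clock: 7.4
position: [0.5893, -0.2821, 0.0338]
ee_rot: [-0.04, 0.999, 0.0, 0.0]
ft_force: [0.1, -0.3, 1.0]
grip_width: 0.123
grasp_force: 39.2
```

```bash
python3 -m pendant '[[0,0,0.02,0,0,0,-0.4],[0,0,0.02,0,0,0,0],[0,0,0.02,0,0,0,0],[0,0,0.02,0,0,0,0],[0,0,-0.5,0,0,0,0],[0,0,-1.5,0,0,0,0],[0,0,-2.6,0,0,0,0],[0,0,-2.6,0,0,0,0],[0,0,-2.6,0,0,0,0],[0,0,-2.6,0,0,0,0]]'
python3 - <<'E'
from h import *
p,d=manip.camera('wrist'); go(.577,-.086,.08,7.2); C=cal('wrist'); np.savez('w4.npz',p=p,d=d,K=C[0],D=C[1],t=C[2],M=C[3])
cv2.imwrite('pics/w4.png',p[...,::-1]); c=cloud('wrist',d,C); z=c[...,2]; v,u=np.mgrid[:420,:560]
m=(z>.037)&(z<.05)&(u>230)&(u<340)&(v<380); print(m.sum()); rect('wrist',np.c_[u[m],v[m]],.038,C,'redpen')
E
```

```text
clock: 8.65
position: [0.5886, -0.2817, 0.1621]
ee_rot: [-0.04, 0.999, 0.001, -0.001]
ft_force: [-0.8, 0.4, 0.3]
grip_width: 0.5
grasp_force: 0.0
go [-0.086  3.919  1.648] [ 0.008 -0.017 -0.323] t 8.7 q7 2.15 w 0.502 p [ 0.5887 -0.2817  0.1622] F [-0.4 -0.9 -0.2]
2417
redpen centre [ 591.3 -281.5] size [136.6  35.3] ang 4.5
```

View pics/w4.png

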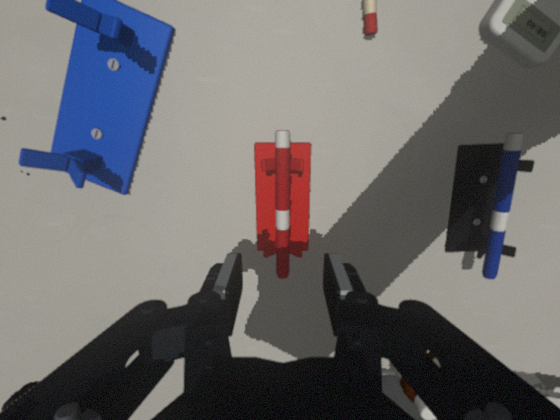

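```bash
python3 - <<'E'
from h import *
f=np.load('w4.npz');p,d=f['p'],f['d']; C=(f['K'],f['D'],f['t'],f['M']); c=cloud('wrist',d,C); z=c[...,2]
v,u=np.mgrid[:420,:560]
m=(u>240)&(u<325)&(v>130)&(v<275)&(z<.012)&(z>.001)&(p[...,0]>2*p[...,1].astype(int))
rect('wrist',np.c_[u[m],v[m]],.005,C,'redstand')
axis2('wrist',[[283,130],[282.5,279]],.038,C,'redpen')
m=(u>285)&(u<312)&(v>130)&(v<275)&(z<.012)&(z>.001)&(p[...,0]>2*p[...,1].astype(int))
print(v[m].min(),v[m].max(), onz('wrist',[[298,v[m].min()],[298,v[m].max()+.5]],.005,C))
E
python3 -m pendant '[[-0.09,2,0,0,0,-0.32,0],[-0.09,3.9,0,0,0,-0.32,0],[-0.09,3.9,0,0,0,-0.32,0],[-0.09,3.9,0,0,0,-0.32,0],[-0.09,3.9,1.7,0,0,-0.32,0],[-0.09,3.9,1.7,0,0,-0.32,0],[-0.09,3.9,1.7,0,0,-0.32,0],[-0.09,3.9,1.7,0,0,-0.32,0],[-0.09,3.9,1.7,0,0,-0.32,0],[-0.09,3.9,1.7,0,0,-0.32,0]]'
python3 - <<'E'
from h import *
p,d=manip.camera('wrist'); go(.577,-.086,.031,7.2); C=cal('wrist'); np.savez('w5.npz',p=p,d=d,K=C[0],D=C[1],t=C[2],M=C[3])
cv2.imwrite('pics/w5.png',p[...,::-1]); c=cloud('wrist',d,C); z=c[...,2]; v,u=np.mgrid[:420,:560]
m=(z>.037)&(z<.05)&(u>230)&(u<340)&(v<380); print(m.sum()); rect('wrist',np.c_[u[m],v[m]],.038,C,'bluepen')
E
```

```text
redstand centre [ 591.1 -281.3] size [109.8  52.4] ang 4.9
redpen mid [ 591.8 -281.    38. ] len 137.6 ang 4.5
143 250 [[ 0.53528935 -0.27119378  0.005     ]
 [ 0.64490072 -0.26055374  0.005     ]]
clock: 9.95
position: [0.5787, -0.0875, 0.0797]
ee_rot: [-0.063, 0.998, 0.0, 0.001]
ft_force: [-0.3, -0.1, 0.0]
grip_width: 0.503
grasp_force: 0.0
go [0.028 0.032 0.97 ] [ 0.     0.009 -0.003] t 10.0 q7 1.87 w 0.502 p [ 0.5785 -0.0874  0.0795] F [-0.4  0.3 -0.5]
4788
bluepen centre [577.2 -84.8] size [136.4  35.9] ang 7.2
```

View pics/w5.png

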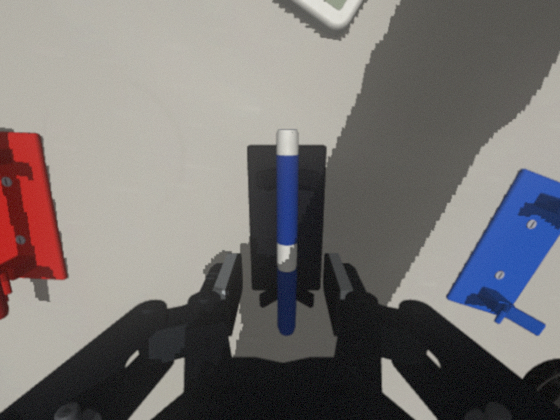

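The red pen is seated and centred to within 0.7 mm. The blue pen, at column 287, is about 1 mm from the jaw centre.

```bash
python3 -m pendant '[[0.03,0.03,0.5,0,0,0,0],[0.03,0.03,0.97,0,0,0,0],[0.03,0.03,0.97,0,0,0,0],[0.03,0.03,0.97,0,0,0,0],[0.03,0.03,0.97,0,0,0,-1],[0.03,0.03,0.97,0,0,0,-1],[0.03,0.03,0.97,0,0,0,-1],[0.03,0.03,0.97,0,0,0,-1],[0.03,0.03,0.97,0,0,0,-1],[0.03,0.03,0.97,0,0,0,-1]]' 40
python3 -c "
from h import *
go(.575,.089,.14,-11.9)"
```

```text
clock: 11.25
position: [0.5771, -0.0852, 0.0312]
ee_rot: [-0.063, 0.998, 0.001, 0.001]
ft_force: [-1.3, 5.1, 6.2]
grip_width: 0.131
grasp_force: 39.1
go [-0.399  3.463 -2.172] [0.008 0.008 2.389] t 11.25 q7 1.88 w 0.131 p [ 0.5771 -0.0852  0.0312] F [-1.3  5.1  6.2]
```

```bash
python3 -m pendant '[[0,0,-1,0,0,0,-1],[0,0,-2.2,0,0,0,-1],[-0.1,1,-2.2,0,0,0.8,-1],[-0.4,3.46,-2.2,0,0,2.39,-1],[-0.4,3.46,-2.2,0,0,2.39,-1],[-0.4,3.46,-2.2,0,0,2.39,-1],[-0.4,3.46,-2.2,0,0,2.39,-1],[-0.4,3.46,-2.2,0,0,2.39,-1],[-0.4,3.46,-2.2,0,0,2.39,-1],[-0.4,3.46,-2.2,0,0,2.39,-1]]'
python3 - <<'E'
from h import *
p,d=manip.camera('wrist'); go(.575,.089,.033,-11.9); C=cal('wrist'); np.savez('w6.npz',p=p,d=d,K=C[0],D=C[1],t=C[2],M=C[3])
cv2.imwrite('pics/w6.png',p[...,::-1]); c=cloud('wrist',d,C); z=c[...,2]; v,u=np.mgrid[:420,:560]; P=p.astype(int)
m=(z<.012)&(z>.001)&(u>200)&(u<360)&(v<275)&(P[...,2]>1.5*P[...,0]); print(m.sum(),v[m].min(),v[m].max()); rect('wrist',np.c_[u[m],v[m]],.005,C,'bluestand')
m=(z>.13)&(z<.17)&(u>250)&(u<310)&(v<260); print(z[m].mean(),v[m].min()); uu=np.median(u[m&(v<160)]); print('tip',onz('wrist',[[uu,v[m].min()]],.146,C))
E
```

```text
clock: 12.5
position: [0.5748, 0.0872, 0.1404]
ee_rot: [0.105, 0.995, -0.0, 0.0]
ft_force: [-0.6, 1.0, 0.1]
grip_width: 0.131
grasp_force: 39.2
go [2.000e-03 3.100e-02 2.147e+00] [ 0.001  0.    -0.012] t 12.55 q7 1.2 w 0.128 p [0.5748 0.0875 0.1403] F [ 0.1  0.5 -0.9]
2862 142 257
bluestand centre [574.9  88.2] size [ 53.  109.7] ang -11.8
0.14896448374049578 138
tip [[0.50801673 0.10204003 0.146     ]]
```

View pics/w6.png

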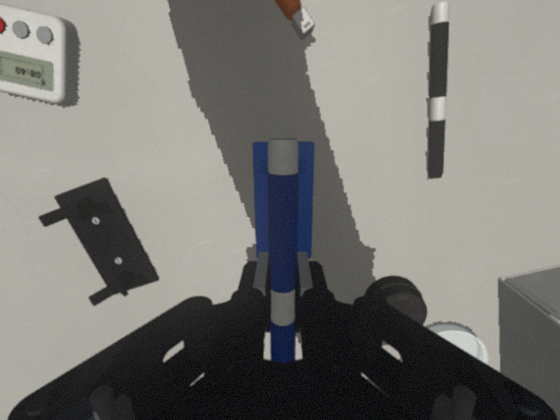

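```bash
python3 -m pendant '[[-0.015,0.01,0.8,0,0,0,-1],[-0.015,0.01,1.6,0,0,0,-1],[-0.015,0.01,2.0,0,0,0,-1],[-0.015,0.01,2.16,0,0,0,-1],[-0.015,0.01,2.16,0,0,0,-1],[-0.015,0.01,2.16,0,0,0,-1],[-0.015,0.01,2.16,0,0,0,-1],[-0.015,0.01,2.16,0,0,0,-0.4],[-0.015,0.01,2.16,0,0,0,0],[-0.015,0.01,2.16,0,0,0,0]]'
python3 -m pendant '[[0,0,0,0,0,0,0],[0,0,-0.5,0,0,0,0],[0,0,-1.5,0,0,0,0],[0,0,-2.6,0,0,0,0],[0,0,-2.6,0,0,0,0],[0,0,-2.6,0,0,0,0],[0,0,-2.6,0,0,0,0],[0,0,-2.6,0,0,0,0],[0,0,-2.6,0,0,0,0],[0,0,-2.6,0,0,0,0]]'
python3 - <<'E'
from h import *
p,d=manip.camera('wrist'); C=cal('wrist'); np.savez('w7.npz',p=p,d=d,K=C[0],D=C[1],t=C[2],M=C[3])
cv2.imwrite('pics/w7.png',p[...,::-1]); c=cloud('wrist',d,C); z=c[...,2]; v,u=np.mgrid[:420,:560]; P=p.astype(int)
m=(z<.012)&(z>.001)&(u>200)&(u<360)&(v<275)&(P[...,2]>1.5*P[...,0]); rect('wrist',np.c_[u[m],v[m]],.005,C,'bluestand')
m=(z>.037)&(z<.05)&(u>230)&(u<340)&(v<380); rect('wrist',np.c_[u[m],v[m]],.038,C,'bluepen')
m=(z>.006)&(z<.02)&(u>400)&(u<450)&(v<200)
rect('wrist',np.c_[u[m],v[m]],.008,C,'blackpen')
go(.512,.232,.06,-5.1)
E
```

```text
clock: 13.8
position: [0.5756, 0.0884, 0.0323]
ee_rot: [0.104, 0.995, 0.0, 0.0]
ft_force: [-0.6, -0.0, -0.4]
grip_width: 0.5
grasp_force: 0.0
clock: 15.05
position: [0.5755, 0.0884, 0.1621]
ee_rot: [0.104, 0.995, -0.0, -0.0]
ft_force: [-0.2, -0.7, -0.6]
grip_width: 0.502
grasp_force: 0.0
bluestand centre [575.1  88. ] size [ 52.9 108.9] ang -11.9
bluepen centre [575.6  88.1] size [ 35.5 135.8] ang -12.0
blackpen centre [511.3 231.1] size [ 13.8 135.7] ang -5.6
go [1.836 2.548 2.043] [-0.    -0.002 -0.856] t 15.1 q7 1.2 w 0.496 p [0.5755 0.0884 0.1621] F [ 1.  -0.4 -0.4]
```

View pics/w7.png

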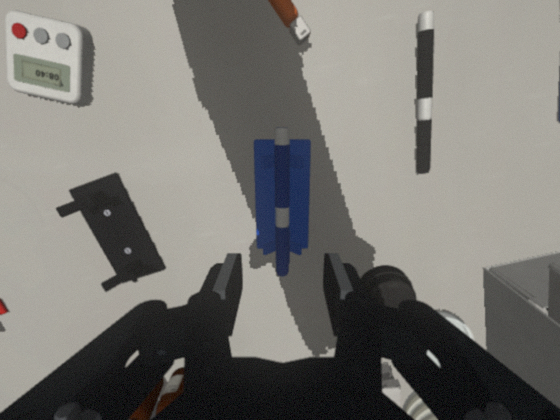

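The blue pen is seated and centred to about 0.5 mm. Next is the black pen on the bench.

```bash
python3 -m pendant '[[0.9,1.2,0,0,0,-0.85,0],[1.84,2.54,0,0,0,-0.85,0],[1.84,2.54,0.5,0,0,-0.85,0],[1.84,2.54,1.5,0,0,-0.85,0],[1.84,2.54,2.04,0,0,-0.85,0],[1.84,2.54,2.04,0,0,-0.85,0],[1.84,2.54,2.04,0,0,-0.85,0],[1.84,2.54,2.04,0,0,-0.85,0],[1.84,2.54,2.04,0,0,-0.85,0],[1.84,2.54,2.04,0,0,-0.85,0]]'
python3 - <<'E'
from h import *
p,d=manip.camera('wrist'); C=cal('wrist')
cv2.imwrite('pics/w8.png',p[...,::-1]); c=cloud('wrist',d,C); z=c[...,2]; v,u=np.mgrid[:420,:560]
m=(z>.006)&(z<.02)&(u>230)&(u<340)&(v<380)
rect('wrist',np.c_[u[m],v[m]],.008,C,'blackpen')
go(.512,.232,.016,-5.1)
E
```

```text
clock: 16.35
position: [0.5121, 0.2318, 0.0608]
ee_rot: [0.045, 0.999, 0.0, 0.0]
ft_force: [-0.1, -0.5, 0.3]
grip_width: 0.498
grasp_force: 0.0
blackpen centre [512.5 231.8] size [ 12.7 136.2] ang -5.2
go [0.    0.005 0.893] [ 0.003  0.003 -0.006] t 16.4 q7 1.03 w 0.501 p [0.512  0.2317 0.0606] F [0.5 0.5 0.1]
```

View pics/w8.png

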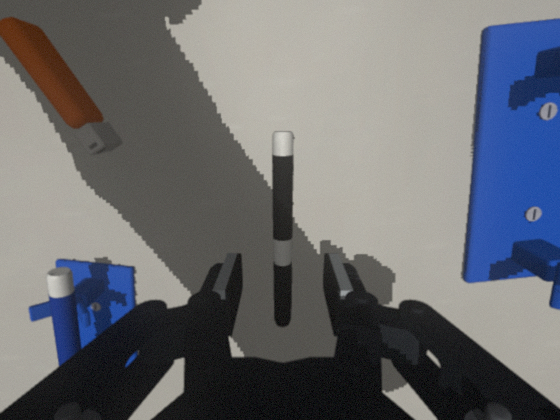

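```bash
python3 -m pendant '[[0,0,0.5,0,0,0,0],[0,0,0.88,0,0,0,0],[0,0,0.88,0,0,0,0],[0,0,0.88,0,0,0,0],[0,0,0.88,0,0,0,-1],[0,0,0.88,0,0,0,-1],[0,0,0.88,0,0,0,-1],[0,0,0.88,0,0,0,-1],[0,0,0.88,0,0,0,-1],[0,0,0.88,0,0,0,-1]]' 40
python3 -c "
from h import *
go(.577,-.086,.145,7.2)"
```

```text
clock: 17.65
position: [0.5123, 0.232, 0.0171]
ee_rot: [0.045, 0.999, 0.0, 0.0]
ft_force: [-1.5, -0.5, 6.7]
grip_width: 0.121
grasp_force: 39.3
go [-1.862 -6.215 -2.562] [ 0.005  0.007 -1.543] t 17.65 q7 1.04 w 0.121 p [0.5123 0.232  0.0171] F [-1.5 -0.5  6.7]
```

```bash
python3 -m pendant '[[0,0,-1.2,0,0,0,-1],[0,0,-2.56,0,0,0,-1],[-0.5,-1,-2.56,0,0,-0.5,-1],[-1.86,-6.2,-2.56,0,0,-1.54,-1],[-1.86,-6.2,-2.56,0,0,-1.54,-1],[-1.86,-6.2,-2.56,0,0,-1.54,-1],[-1.86,-6.2,-2.56,0,0,-1.54,-1],[-1.86,-6.2,-2.56,0,0,-1.54,-1],[-1.86,-6.2,-2.56,0,0,-1.54,-1],[-1.86,-6.2,-2.56,0,0,-1.54,-1]]'
python3 - <<'E'
from h import *
p,d=manip.camera('wrist'); go(.577,-.086,.048,7.2); C=cal('wrist'); np.savez('w9.npz',p=p,d=d,K=C[0],D=C[1],t=C[2],M=C[3])
cv2.imwrite('pics/w9.png',p[...,::-1]); c=cloud('wrist',d,C); z=c[...,2]; v,u=np.mgrid[:420,:560]; P=p.astype(int)
m=(z<.012)&(z>.0025)&(u>220)&(u<340)&(v<270)&(P.max(2)<75); print(m.sum(),v[m].min(),v[m].max()); rect('wrist',np.c_[u[m],v[m]],.005,C,'blackstand')
m=(z>.115)&(z<.165)&(u>250)&(u<310)&(v<260); print(z[m].mean(),z[m].std(),v[m].min()); uu=np.median(u[m&(v<160)]); print('tip',onz('wrist',[[uu,v[m].min()]],.134,C))
for r in (150,180,220,250): print(r,np.median(u[r][m[r]]),np.median(z[r][m[r]]))
E
```

```text
clock: 18.9
position: [0.5767, -0.0829, 0.1441]
ee_rot: [-0.064, 0.998, 0.001, -0.0]
ft_force: [0.2, 0.4, 0.0]
grip_width: 0.12
grasp_force: 39.4
go [ 0.002 -0.066  1.923] [ 0.008 -0.001  0.02 ] t 18.95 q7 1.85 w 0.12 p [ 0.5767 -0.0828  0.1442] F [-0.5  0.3 -0.2]
3095 141 254
blackstand centre [575.9 -84.6] size [109.1  53. ] ang 6.9
0.137886260693127 0.001682669848518852 135
tip [[ 0.50874469 -0.09116893  0.134     ]]
150 283.0 0.13779359606266836
180 283.0 0.13865473825410093
220 282.5 0.1385575535885109
250 282.5 0.13852050593366105
```

View pics/w9.png

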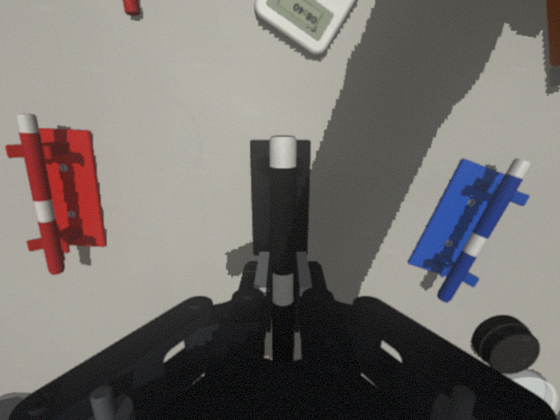

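```bash
python3 -m pendant '[[-0.01,-0.045,0.8,0,0,0,-1],[-0.01,-0.045,1.4,0,0,0,-1],[-0.01,-0.045,1.75,0,0,0,-1],[-0.01,-0.045,1.91,0,0,0,-1],[-0.01,-0.045,1.91,0,0,0,-1],[-0.01,-0.045,1.91,0,0,0,-1],[-0.01,-0.045,1.91,0,0,0,-1],[-0.01,-0.045,1.91,0,0,0,-0.4],[-0.01,-0.045,1.91,0,0,0,0],[-0.01,-0.045,1.91,0,0,0,0]]'
python3 -m pendant '[[0,0,0,0,0,0,0],[0,0,-0.5,0,0,0,0],[0,0,-1.5,0,0,0,0],[0,0,-2.3,0,0,0,0],[0,0,-2.3,0,0,0,0],[0,0,-2.3,0,0,0,0],[0,0,-2.3,0,0,0,0],[0,0,-2.3,0,0,0,0],[0,0,-2.3,0,0,0,0],[0,0,-2.3,0,0,0,0]]'
python3 - <<'E'
from h import *
p,d=manip.camera('wrist'); C=cal('wrist')
cv2.imwrite('pics/w10.png',p[...,::-1]); c=cloud('wrist',d,C); z=c[...,2]; v,u=np.mgrid[:420,:560]; P=p.astype(int)
m=(z<.012)&(z>.0025)&(u>220)&(u<340)&(v<275)&(P.max(2)<75); rect('wrist',np.c_[u[m],v[m]],.005,C,'blackstand')
m=(z>.037)&(z<.05)&(u>230)&(u<340)&(v<380); print(np.percentile(z[m],[50,95])); rect('wrist',np.c_[u[m],v[m]],.038,C,'blackpen')
E
```

```text
clock: 20.2
position: [0.5774, -0.0876, 0.0488]
ee_rot: [-0.063, 0.998, 0.0, 0.0]
ft_force: [0.4, -0.2, 0.3]
grip_width: 0.501
grasp_force: 0.0
clock: 21.45
position: [0.5774, -0.0876, 0.1636]
ee_rot: [-0.063, 0.998, 0.0, -0.0]
ft_force: [0.5, -0.5, -0.1]
grip_width: 0.498
grasp_force: 0.0
blackstand centre [576.1 -85.1] size [109.3  53.5] ang 7.1
[0.04097103 0.04260629]
blackpen centre [578.1 -84.9] size [135.8  35.4] ang 7.2
```

View pics/w10.png

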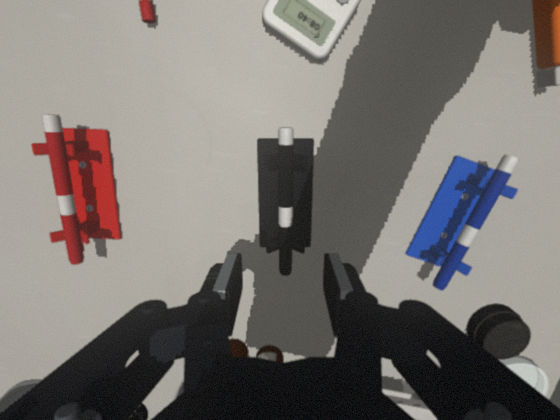

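All three pens are seated in their own stands, and the largest end-to-end offset, the black pen's, is at most 2 mm. The gripper is clear and I never went near the bystanders, so I'm handing in.

```bash
python3 -c "
from h import *
print(manip.hand_in())"
```

```text
the job is handed in; nothing more can be done
None
```

The job is handed in at about 21.5 s: the red, blue and black pens lie in their own stands, centred within about 2 mm by the wrist camera (the black pen is furthest off and I left it), and the crayon, lighter and timer were not touched.

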